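# Set the attenuator, then hold the sensor head locked in the shutter port

### The arm

A 7-joint arm with a two-finger parallel gripper is mounted at the origin on a cart in front of the work surface, level with it; the furniture and walls round the work are solid. World frame = base frame: x ahead of the robot, y to its left, z up, the work surface at z = 0. Lengths are in m, angles in rad, forces in N, time in s.
With the tool pointing down it reaches from about 0.4 to 0.9 m from the base axis. Payload 5.6 kg.
Tool frame: the origin (TCP) lies midway between the tips of the shut fingers; the grasp point (between the pads) lies 19 mm behind it (manip.grasp_offset is the distance from the TCP to the grasp point, in m); y points along the fingers, z is the direction in which the jaws open and shut, and the axes are right-handed (so a half turn about y gives the same grasp; the last joint's range is limited). The gripper opens to 92 mm and grips with 3 to 60 N. Pads are 20 mm wide; open, the fingers measure 128 mm over their backs; the gripper's body (75 mm by 189 mm) begins 69 mm behind the grasp point.
Start: joints at [-1.199, 0.468, -0.012, 1.603, 0.006, 1.071, -0.056], TCP at [0.262, 0.595, 0.215] pointing down, gripper open.
Joint ranges: [-2.53, 2.53], [-0.31, 2.02], [-1.57, 1.55], [0.28, 2.44], [-1.29, 4.43], [0.15, 1.84], [-2.92, 2.92]. Speed limits (rad/s): [2.57, 2.57, 3.14, 3.14, 3.14, 3.14, 3.14].

### API

Orientations are given as a unit quaternion [w, x, y, z].
In Python, from plant import monitor, vision, job, manip gives the robot as it stands.
- The arm moves only by the shell command python3 -m creep 'ROWS'. ROWS is JSON, one flat list of numbers, 7 for each row, row after row: the shift along the tool's x, y, z in m, then the turn, a rotation vector about the tool's x, y, z in degrees, then the finger opening in m, from 0 to 0.0919. In form: [tx, ty, tz, ax, ay, az, claw, tx, ty, tz, ax, ay, az, claw, ...]. A call has 1 to 12 rows; each row shifts and turns the commanded pose from where the row before left it, along the tool's axes as they then stand; what a row does not reach is not made up. A row lasts 1/12 s, in which the tool goes at most 41.7 mm and 7.16 degrees, less where a joint would pass 70% of its speed; a pose out of reach is approached as far as the arm can. A call with a gripper value outside its range is refused whole. The fingers move at their own pace and stop on an object; the grip force is fixed at half the most. Time passes only in rows, so rows that do not move let the fingers close. It gives the time, the measured TCP pose, the force and the opening at its end, in the units of the state.
- monitor.read_state(): the state, without advancing time (a new reading comes with each control period).
- vision.read_camera(name): name is "scene" or "side" or "wrist"; returns the picture (400x640x3 uint8, red, green, blue); there is no depth.
- vision.camera_params(name): a dict with "intrinsics" (3x3 intrinsics, pixels), "camera_from_world" (4x4, takes a point from world to camera coordinates). Camera axes: x right, y up, looking along -z (the intrinsics and any distortion apply to the point x, -y, -z); pixel columns grow to the right and rows downward; lengths in m; the calibration is good to about 2 mm. The wrist camera is an equidistant fisheye: a pixel r from the principal point sees the ray r / f radians off the axis. A picture is of the moment at which its call begins: read the wrist's pose just before it. camera_params takes no time and is no camera call; for the wrist camera it gives the pose at the moment of the call.
- job.job_done(): hands the job in, once; it reports no verdict.
The state is a dict: "t": time; "joint_pos": joint angles; "dq": joint speeds; "joint_torque": joint torques, N m; "tcp_pos": TCP position; "ee_rot": TCP orientation; "wrist_force": force on the tool from outside, world axes, zero at the start; "ft_torque": the same for the moment, N m; "gripper_width": finger opening in m.
Only numpy, scipy, OpenCV 4.12 (cv2) and the standard library are available. Lean on these libraries where they do the work, as an engineer would, in place of code of your own. Each camera call takes 0.05 s, during which the arm holds its last target. There are 200 camera calls.

### The job

Turn the black attenuator sleeve on the shutter unit clockwise until its white line points at the row of four yellow dots. Then pick up the blue-handled sensor head, put it in the unit's bayonet port with its two pins in the two slots, push it in against the spring and twist it clockwise (seen from above) by a quarter turn to the stop, so that the spring shutter is fully open. The shutter springs shut if you let go, so finish while still gripping the head and holding it in and turned; leave the sleeve on four and the things around where they are.

Things in the scene. Friction and masses are not known exactly. Their poses are not given: they have to be found in the camera images.
- sensor_head: Loose sensor head, 66 mm tall, 0.1 kg, upright. Origin: centre of its underside, z up. Aluminium stem 28 mm across, z 0 to 30 (lowest 7 mm narrower, with a drive slot along x); black collar 42 mm across, z 30 to 36; blue handle bar above. A half turn about z makes no difference. It stands left of the unit, next to the red tape roll.
- head_grip (a point): On the head's axis, 58 mm above its underside, axes as the head's: middle of the part of the blue handle to grip. The bar is 34 mm long in x, 12 mm thick in y (grip across y), from 22 mm below this point to 8 mm above. The collar is 22 mm below, so fingertips must stay above that.
- head_pins (a point): On the head's axis, 10 mm above its underside, axes as the head's: level of the two brass pins, 5 mm in diameter, that stick out along +x and -x to 21 mm from the axis.
- shutter_unit: Fixed white housing with a black top, 104 (x) by 212 (y) by 25 mm high; origin at the centre of its underside, z up. On its top stand the port (axis at x 0, y +52 mm; a tube 60 mm in diameter rising to 70 mm) and the attenuator sleeve (axis at x +12, y -53 mm).
- port (a point): Centre of the port's mouth, on the top face of its steel flange, 70 mm above the table; z up, fixed. Hole 31 mm in diameter through the 12 mm thick flange; two slots 9 mm wide reach out along +x and -x to 26 mm from the axis (a red dot beyond each). The pins go down these slots. The head's underside meets the spring plunger 17 mm below this point.
- plunger (a joint): How far the head has pushed the plunger down the port, m: 0 at rest, stop at 0.011. Spring 2.5 N at rest, 8 N at the stop. From 0.0075 on, the pins are clear below the flange and the head can turn (clockwise seen from above); once turned, the flange holds the pins down at about 0.007 or more.
- shutter (a joint): Opening of the spring shutter, rad: 0 shut, 1.45 fully open (stop). The head drives it by its drive slot, with up to 0.1 rad of play; grows as the head turns clockwise seen from above. Its spring turns it back: 0.04 N m when shut, 0.16 N m when open.
- sleeve (a joint): Angle of the attenuator sleeve, rad, growing clockwise seen from above; detents: 0 = one dot, 0.35 = two, 0.70 = three, 1.05 = four (yellow), 1.40 = five. It starts near one or two dots. A detent takes about 0.1 N m to pass and pulls the sleeve in.
- sleeve_grip (a point): On the sleeve's axis, 56 mm above the table, a good gripping height; turns with the sleeve. The sleeve is a ribbed black cylinder 32 mm in diameter, 25 to 65 mm above the table, with a white line on top and side; the housing's top (25 mm) is all round it, the rows of dots on the robot's side.
- the_red_tape: Bystander: loose roll of red tape, 58 mm in diameter, 18 mm high; origin at the centre of its underside. Leave it alone.
- small_stepper: Bystander: small stepper motor, 48 x 42 x 62 mm, standing at the right. Leave it alone.
- objective: Bystander: microscope objective, 31 mm in diameter, 44 mm tall, at the left. Leave it alone.
- slide_box: Bystander: teal box, 35 x 85 x 31 mm, at the left. Leave it alone.

How it is judged:
On the way, in this order (a step that is already met when the one before it is completed fails the run):
1. the sleeve stands on four dots (value of joint sleeve between 0.93 and 1.17 rad), for 0.2 s.
2. the head is in the port, pushed in until its pins are under the flange, not yet turned (horizontal distance between sensor_head and port below 0.004 m and angle between sensor_head's own z axis and vertical below 0.12 rad and value of joint plunger above 0.0065 m and value of joint shutter below 0.5 rad).
3. the head is turned and the shutter open (horizontal distance between sensor_head and port below 0.004 m and angle between sensor_head's own z axis and vertical below 0.12 rad and value of joint shutter above 1.25 rad), for 0.2 s.
At the end, for the whole second after the job is handed in: The sleeve is on four dots (1.05 +- 0.12 rad); the head sits in the port, within 4 mm of its axis and 0.12 rad of upright, pushed in at least 6 mm, with the shutter open by more than 1.25 rad; the fingers still grip the head with more than 2 N and it is at rest (all of step 1 and all of step 3 and value of joint plunger above 0.006 m and contact force between the fingers and sensor_head above 2 N and linear speed of sensor_head below 0.02 m/s); the arm keeps its last pose, push and grip.
It fails at once if a bystander is pushed more than 20 mm (distance of any of the_red_tape, small_stepper, objective, slide_box from where it was at the start of the episode above 0.02 m).
It also fails if it takes over 70 s, if anything falls off the work surface, if the arm or the gripper's body presses on something with over 40 N, if the wrist force passes 120 N, or if a joint passes its speed limit or range.

## Working session

There is one attempt and no reset: what is moved stays moved. The work goes in short steps, Python scripts to look and compute and a shell command to move; the robot and the scene stay as the last step left them, time stands still between calls to the robot, and variables do not carry over. Pictures are saved under pics/ and viewed, about 8 in all and at most 12, crops included, and the job is handed in when it is done.

```bash
ls; mkdir -p pics; cat > h.py <<'E'
import numpy as np, cv2
from plant import monitor, vision, job, manip
from scipy.spatial.transform import Rotation as R
def snap(n,f=None):
    p=vision.camera_params(n); im=vision.read_camera(n)
    if f: cv2.imwrite('pics/'+f,im[:,:,::-1])
    return im,p
def ray(p,uv,fish=False):
    K=np.array(p['intrinsics']);T=np.array(p['camera_from_world'])
    x=(uv[0]-K[0,2])/K[0,0];y=(uv[1]-K[1,2])/K[1,1]
    if fish:
        r=np.hypot(x,y);s=np.sin(r)/max(r,1e-9);d=np.array([x*s,-y*s,-np.cos(r)])
    else: d=np.array([x,-y,-1.])
    Rm=T[:3,:3];return -Rm.T@T[:3,3],Rm.T@d/np.linalg.norm(d)
def plane(p,uv,z,fish=False):
    o,d=ray(p,uv,fish);return o+d*(z-o[2])/d[2]
def proj(p,X,fish=False):
    K=np.array(p['intrinsics']);T=np.array(p['camera_from_world'])
    c=T[:3,:3]@np.array(X)+T[:3,3];c=np.array([c[0],-c[1],-c[2]])
    if fish:
        r=np.hypot(c[0],c[1]);t=np.arctan2(r,c[2]);a=c[:2]/max(r,1e-9)*t
    else:a=c[:2]/c[2]
    return np.array([a[0]*K[0,0]+K[0,2],a[1]*K[1,1]+K[1,2]])
def tri(p1,u1,p2,u2,f1=False,f2=False):
    o1,d1=ray(p1,u1,f1);o2,d2=ray(p2,u2,f2)
    A=np.stack([d1,-d2],1);s=np.linalg.lstsq(A,o2-o1,rcond=None)[0]
    a=o1+s[0]*d1;b=o2+s[1]*d2;return (a+b)/2,np.linalg.norm(a-b)
E
python3 - <<'E'
from h import *
s=monitor.read_state();print({k:np.round(v,3) for k,v in s.items()});print(manip.grasp_offset)
print(R.from_quat(np.roll(s['ee_rot'],-1)).as_matrix().round(3))
ims=[]
for n in('scene','side','wrist'):
    im,p=snap(n,n+'0.png');print(n,np.round(p['intrinsics'],1).tolist(),np.round(-np.array(p['camera_from_world'])[:3,:3].T@np.array(p['camera_from_world'])[:3,3],3))
E
```

```text
pics
{'t': np.float64(0.0), 'joint_pos': array([-1.199,  0.468, -0.012,  1.604,  0.006,  1.071, -0.056]), 'dq': array([ 0.   ,  0.003,  0.002, -0.001, -0.   , -0.   , -0.001]), 'joint_torque': array([ 0.0000e+00, -5.2058e+01, -1.2000e-02, -2.4374e+01, -5.7000e-02,
        1.7000e-02,  0.0000e+00]), 'tcp_pos': array([0.262, 0.594, 0.214]), 'ee_rot': array([-0.691,  0.693, -0.146,  0.146]), 'wrist_force': array([ 0.216, -0.244, -0.113]), 'ft_torque': array([ 0.038,  0.036, -0.018]), 'gripper_width': np.float64(0.092)}
0.0187
[[ 0.915 -0.001  0.403]
 [-0.403 -0.002  0.915]
 [ 0.    -1.    -0.002]]
scene [[368.2, 0.0, 319.8], [0.0, 368.2, 202.4], [0.0, 0.0, 1.0]] [-0.222 -0.591  1.015]
side [[501.3, 0.0, 322.5], [0.0, 501.3, 195.3], [0.0, 0.0, 1.0]] [0.562 0.955 1.015]
wrist [[309.7, 0.0, 320.1], [0.0, 309.7, 194.0], [0.0, 0.0, 1.0]] [0.188 0.626 0.384]
```

View pics/scene0.png

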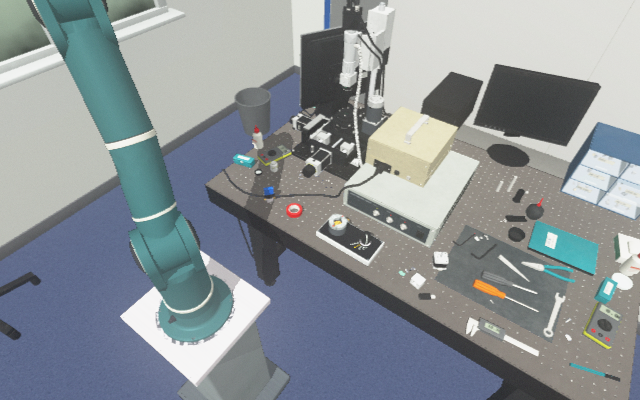

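View pics/side0.png

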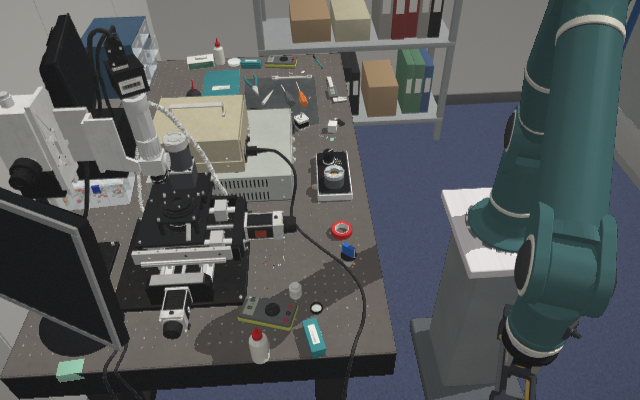

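The scene view shows the unit at about (350,238), the blue head at (270,192) and the tape at (295,211). In the side view they are at (335,175), (348,250) and (342,230). I'll zoom in on both.

```bash
python3 - <<'E'
from h import *
a=cv2.imread('pics/scene0.png');b=cv2.imread('pics/side0.png')
A=cv2.resize(a[175:275,255:395],(800,571),interpolation=cv2.INTER_CUBIC)[:, :]
A=cv2.resize(a[180:265,255:390],None,fx=3.5,fy=3.5,interpolation=cv2.INTER_CUBIC)
B=cv2.resize(b[140:265,300:375],None,fx=4,fy=4,interpolation=cv2.INTER_CUBIC)
c=np.zeros((500,800,3),np.uint8);c[:A.shape[0],:A.shape[1]]=A;c[:B.shape[0],480:480+B.shape[1]]=B
cv2.imwrite('pics/crop0.png',c)
P={n:vision.camera_params(n) for n in('scene','side')}
print('unit',tri(P['scene'],(350,238),P['side'],(335,175)))
hs={}
for n,im,w in(('scene',a,(180,205,255,285)),('side',b,(238,262,335,360))):
    h=cv2.cvtColor(im,cv2.COLOR_BGR2HSV);m=cv2.inRange(h,(105,140,50),(130,255,255))
    k=np.zeros_like(m);k[w[0]:w[1],w[2]:w[3]]=m[w[0]:w[1],w[2]:w[3]];y,x=np.nonzero(k);hs[n]=(x.mean(),y.mean());print(n,len(x),hs[n])
print('handle',tri(P['scene'],hs['scene'],P['side'],hs['side']))
print('tape',plane(P['scene'],(295,211),.018),plane(P['side'],(342,230),.018))
E
```

```text
unit (array([ 0.47118195, -0.23896896,  0.01477269]), np.float64(0.00882182778344226))
scene 61 (np.float64(268.37704918032784), np.float64(190.49180327868854))
side 126 (np.float64(347.9761904761905), np.float64(249.71428571428572))
handle (array([0.4613353 , 0.10801766, 0.05241004]), np.float64(0.0009651135862124354))
tape [ 0.46168233 -0.01371929  0.018     ] [0.46745964 0.00461193 0.018     ]
```

View pics/crop0.png

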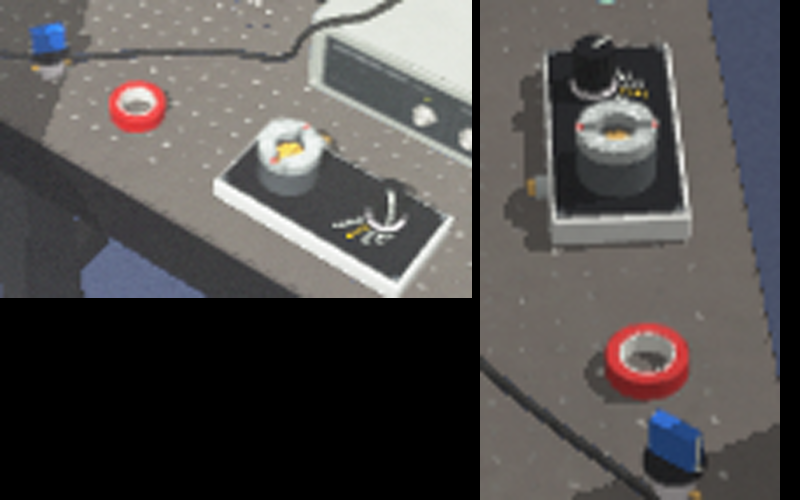

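Flange, sleeve, dots and handle are all visible. I'll move over the unit for a close wrist view.

```bash
python3 -m creep '[0.02,-0.006,-0.024,0,0,0,0.09, 0.02,-0.006,-0.024,0,0,0,0.09, 0.02,-0.006,-0.024,0,0,0,0.09, 0.02,-0.006,-0.024,0,0,0,0.09, 0.02,-0.006,-0.024,0,0,0,0.09, 0.02,-0.006,-0.024,0,0,0,0.09, 0.02,-0.006,-0.024,0,0,0,0.09, 0.02,-0.006,-0.024,0,0,0,0.09, 0.02,-0.006,-0.024,0,0,0,0.09, 0.02,-0.006,-0.024,0,0,0,0.09, 0.02,-0.006,-0.024,0,0,0,0.09, 0.02,-0.006,-0.024,0,0,0,0.09]'
python3 -m creep '[0.02,0,-0.024,0,0,0,0.09, 0.02,0,-0.024,0,0,0,0.09, 0.02,0,-0.024,0,0,0,0.09, 0.02,0,-0.024,0,0,0,0.09, 0.02,0,-0.024,0,0,0,0.09, 0.02,0,-0.024,0,0,0,0.09, 0.02,0,-0.024,0,0,0,0.09, 0.02,0,-0.024,0,0,0,0.09, 0.02,0,-0.024,0,0,0,0.09, 0.02,0,-0.024,0,0,0,0.09, 0.02,0,-0.024,0,0,0,0.09, 0,0,0,0,0,0,0.09]'
python3 - <<'E'
from h import *
s=monitor.read_state();print(s['t'],s['tcp_pos'],s['ee_rot'],s['joint_pos'])
im,p=snap('wrist','w1.png');T=np.array(p['camera_from_world']);print(T.round(3))
P={n:vision.camera_params(n) for n in('scene','side')}
print('port',tri(P['scene'],(337.9,222.3),P['side'],(334.3,173)))
E
```

```text
t: 1.15
tcp_pos: [0.3656, 0.2329, 0.2868]
ee_rot: [0.692, -0.692, 0.146, -0.146]
wrist_force: [-0.2, 0.3, 0.4]
gripper_width: 0.0897
t: 2.15
tcp_pos: [0.461, -0.1016, 0.2869]
ee_rot: [-0.69, 0.692, -0.148, 0.149]
wrist_force: [-0.5, 0.3, 0.6]
gripper_width: 0.0901
2.15 [ 0.46099727 -0.1016346   0.28691232] [-0.6904637   0.69224776 -0.14777812  0.14904545] [-0.39988919  0.07246663  0.58165273  1.96793266 -0.04151242  1.11170592
  1.34677494]
[[ 0.411  0.912 -0.002 -0.095]
 [-0.875  0.393 -0.283  0.495]
 [-0.257  0.118  0.959 -0.33 ]
 [ 0.     0.     0.     1.   ]]
port (array([ 0.47433784, -0.18814779,  0.06266719]), np.float64(0.0018052497988701875))
```

View pics/w1.png

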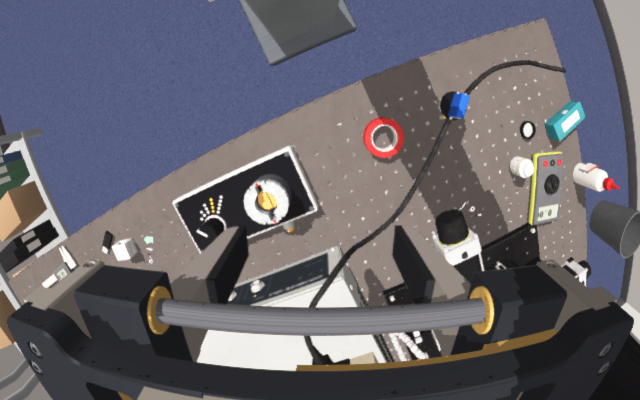

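The wrist view has the port at about (267,201), sleeve near (212,230), head at (458,104) and tape at (384,138). I'll enlarge the unit.

```bash
python3 - <<'E'
from h import *
a=cv2.imread('pics/w1.png')
A=cv2.resize(a[140:260,165:325],None,fx=5,fy=5,interpolation=cv2.INTER_CUBIC)
cv2.imwrite('pics/w1c.png',A)
P=vision.camera_params('wrist');S={n:vision.camera_params(n) for n in('scene','side')}
hsv=cv2.cvtColor(a,cv2.COLOR_BGR2HSV)
def blobs(lo,hi,box,mn=3):
    m=np.zeros(a.shape[:2],np.uint8);y0,y1,x0,x1=box;m[y0:y1,x0:x1]=cv2.inRange(hsv,lo,hi)[y0:y1,x0:x1]
    n,l,st,c=cv2.connectedComponentsWithStats(m)
    return [(c[i].round(1).tolist(),int(st[i,4]))for i in range(1,n) if st[i,4]>=mn]
print('red',blobs((0,120,90),(8,255,255),(140,260,165,325),1),blobs((172,120,90),(180,255,255),(140,260,165,325),1))
print('yel',blobs((18,100,100),(35,255,255),(140,260,165,325),1))
b=blobs((105,140,50),(130,255,255),(80,130,430,480));print('blue',b)
i=max(b,key=lambda t:t[1])[0]
print('handle w+side',tri(P,i,S['side'],(348,249.7),True),plane(P,i,.052,True))
print('port',tri(P,(267,201),S['side'],(334.3,173),True))
print('tape',plane(P,(384,138),.018,True))
cs=[plane(P,c,.025,True) for c in((291,147),(316,208),(203,252),(174,203))];print(np.round(cs,4))
E
```

```text
red [([256.9, 185.3], 9), ([274.6, 221.4], 5)] []
yel [([266.4, 200.4], 233), ([211.7, 204.7], 55), ([289.1, 229.8], 9)]
blue [([458.2, 105.1], 375)]
handle w+side (array([0.458824  , 0.10907447, 0.05310323]), np.float64(0.006025835207498695)) [0.45603276 0.11006874 0.052     ]
port (array([ 0.47257908, -0.18343437,  0.06510815]), np.float64(0.0029317619690156353))
tape [ 0.4648757  -0.00166673  0.018     ]
[[ 0.4225 -0.128   0.025 ]
 [ 0.5191 -0.1331  0.025 ]
 [ 0.5141 -0.3348  0.025 ]
 [ 0.421  -0.3364  0.025 ]]
```

View pics/w1c.png

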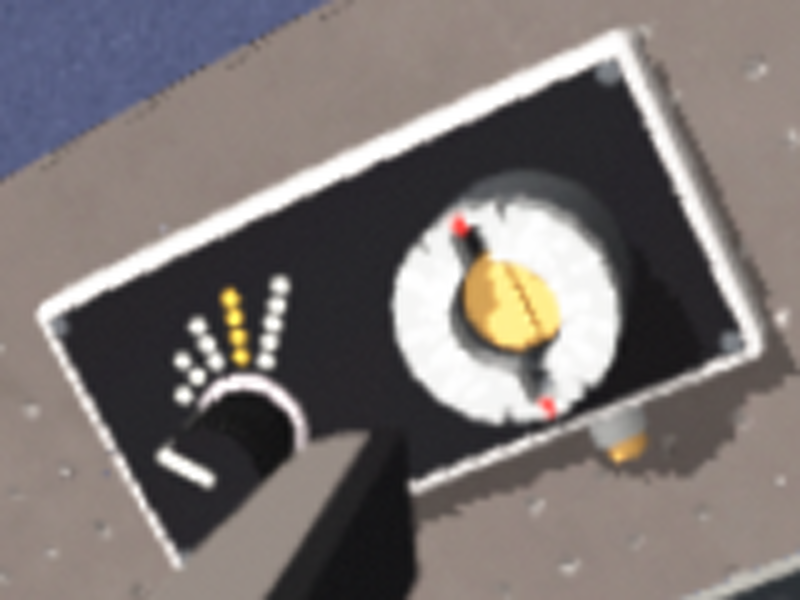

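```bash
python3 - <<'E'
from h import *
P=vision.camera_params('wrist')
W=lambda c,z:plane(P,(165+c[0]/5-.4,140+c[1]/5-.4),z,True)
pl=lambda u,z:plane(P,u,z,True)
a,b=pl((256.9,185.3),.07),pl((274.6,221.4),.07);port=(a+b)/2;d=b-a
print('reds',a,b,'port',port,'yaw',np.degrees(np.arctan2(d[1],d[0])),np.linalg.norm(d))
c=[W(x,.025) for x in((40,312),(625,35),(758,345))]
e=c[1]-c[0];f=c[2]-c[1];print('corners',np.round(c,4),'yawY',np.degrees(np.arctan2(-e[0],e[1])),'yawX',np.degrees(np.arctan2(f[1],f[0])),np.linalg.norm(e),np.linalg.norm(f))
yaw=np.arctan2(-e[0],e[1]);Rz=R.from_euler('z',yaw).as_matrix();cen=(c[0]+c[2])/2
print('centre',cen,'port pred',cen+Rz@[0,.052,0],'sleeve',cen+Rz@[.012,-.053,0])
sl=cen+Rz@[.012,-.053,0];sl2=port+Rz@[.012,-.105,0];print('sleeve from port',sl2)
l=[W(x,.065) for x in((158,455),(213,486))];print('line',np.round(l,4))
ang=lambda v:np.degrees(np.arctan2(v[1],v[0]))
print('line ang',ang(l[0]-l[1]),'from axis',[ang(q-sl) for q in l],[ang(q-sl2) for q in l],[np.linalg.norm((q-sl)[:2]) for q in l])
for n,u,v in(('1',(183,397),None),('2',(183,360),(213,365)),('3',(197,325),(219,364)),('4',(230,297),(242,357)),('5',(281,283),(265,361))):
    p=W(u,.025);print(n,p.round(4),ang(p-sl),ang(p-sl2), ang(p-W(v,.025)) if v else '')
E
```

```text
reds [ 0.44537636 -0.18399149  0.07      ] [ 0.50007329 -0.18511275  0.07      ] port [ 0.47272482 -0.18455212  0.07      ] yaw -1.1743708695223327 0.05470841634364473
corners [[ 0.4185 -0.3379  0.025 ]
 [ 0.4212 -0.1295  0.025 ]
 [ 0.5201 -0.1332  0.025 ]] yawY -0.7376975481612331 yawX -2.1129460702798304 0.2083576983317654 0.09900819959913001
centre [ 0.46931033 -0.23552596  0.025     ] port pred [ 0.46997982 -0.18353027  0.025     ] sleeve [ 0.48062696 -0.28867607  0.025     ]
sleeve from port [ 0.48337197 -0.28969792  0.07      ]
line [[ 0.4684 -0.301   0.065 ]
 [ 0.4835 -0.2899  0.065 ]]
line ang -143.74932857782994 from axis [np.float64(-134.7739063399622), np.float64(-23.739514902633267)] [np.float64(-142.93825795577482), np.float64(-62.79464381510089)] [np.float64(0.017391160080384716), np.float64(0.003133252927369163)]
1 [ 0.4631 -0.306   0.025 ] -135.28057532146383 -141.13466416673666 
2 [ 0.4525 -0.2995  0.025 ] -158.9664242821732 -162.3940555496823 -122.55865044243319
3 [ 0.4445 -0.2891  0.025 ] -179.3023759557151 179.1436284052713 -179.03032219663265
4 [ 0.4411 -0.2744  0.025 ] 160.07284636174762 160.04085065012865 161.33535954125875
5 [ 0.444  -0.2569  0.025 ] 138.99569214684576 140.14713207420328 138.5999222442502
```

Line at about −143°, on the one-dot row; four dots at about 160°, so a 60° clockwise turn. I'll turn the jaws first, descending.

```bash
python3 -m creep '[0,0.01,0,0,-7,0,0.06, 0,0.01,0,0,-7,0,0.06, 0,0.01,0,0,-7,0,0.06, 0,0.01,0,0,-7,0,0.06, 0,0.01,0,0,-7,0,0.06, 0,0.01,0,0,-7,0,0.06, 0,0.01,0,0,-7,0,0.06, 0,0,0,0,0,0,0.06]'
cat >> h.py <<'E'
def goto(x,y,z=None,yaw=None):
    s=monitor.read_state();M=R.from_quat(np.roll(s['ee_rot'],-1)).as_matrix();t=np.array(s['tcp_pos'])
    g=np.array([x,y,t[2] if z is None else z])
    jaw=np.degrees(np.arctan2(M[1,2],M[0,2]))
    print('t',s['t'],'tcp',t.round(4),'jaw',round(jaw,2),'tilt',M[2].round(4),'tool shift',(M.T@(g-t)).round(4),'j',np.round(s['joint_pos'],2),'F',np.round(s['wrist_force'],1),'M',np.round(s['ft_torque'],2),'w',round(float(s['gripper_width']),4))
E
python3 -c "
from h import *
goto(.482,-.2895,.12)"
```

```text
t: 2.87
tcp_pos: [0.459, -0.094, 0.2149]
ee_rot: [0.69, -0.689, -0.155, 0.157]
wrist_force: [-0.1, -0.2, 0.0]
gripper_width: 0.0601
t 2.8667 tcp [ 0.459  -0.094   0.2149] jaw 115.51 tilt [-0.0031 -1.      0.0023] tool shift [-0.0631  0.0946 -0.1865] j [-0.32  0.16  0.5   2.06 -0.09  0.95  2.25] F [-0.1 -0.2  0. ] M [0.13 0.03 0.05] w 0.0601
```

```bash
python3 -m creep '[-0.009,0.0135,-0.0266,0,0,0,0.06, -0.009,0.0135,-0.0266,0,0,0,0.06, -0.009,0.0135,-0.0266,0,0,0,0.06, -0.009,0.0135,-0.0266,0,0,0,0.06, -0.009,0.0135,-0.0266,0,0,0,0.06, -0.009,0.0135,-0.0266,0,0,0,0.06, -0.009,0.0135,-0.0266,0,0,0,0.06, 0,0,0,0,0,0,0.06]'
python3 - <<'E'
from h import *
goto(.482,-.2895,.037)
im,p=snap('wrist','w2.png');print([proj(p,x,True).round(1) for x in((.482,-.2895,.065),(.482,-.2895,.025),(.4725,-.184,.07))])
E
```

```text
t: 3.53
tcp_pos: [0.4815, -0.2953, 0.1205]
ee_rot: [-0.69, 0.691, 0.15, -0.153]
wrist_force: [-0.5, 0.7, -0.0]
gripper_width: 0.0601
t 3.5333 tcp [ 0.4815 -0.2953  0.1205] jaw 114.73 tilt [-0.0033 -1.     -0.001 ] tool shift [0.0031 0.0834 0.0052] j [ 0.08  0.48  0.53  1.92 -0.31  0.83  2.77] F [-0.5  0.7 -0. ] M [0.07 0.06 0.05] w 0.0601
[array([326.9, 216.2]), array([326. , 200.8]), array([443.9, 256.2])]
```

View pics/w2.png

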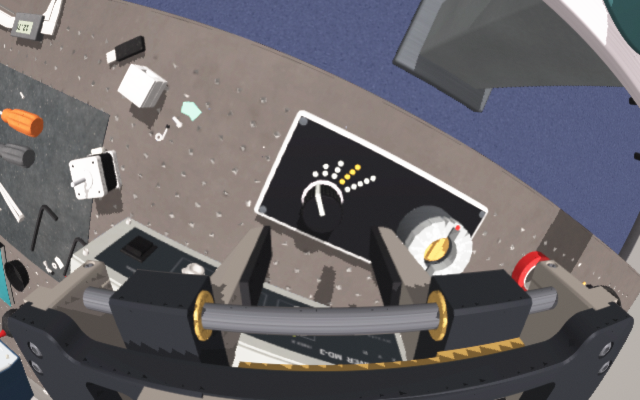

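The ring at the sleeve's base is at about (322,202), line from (318,186) to (323,215), some pixels left of prediction. I'll refine.

```bash
python3 - <<'E'
from h import *
a=cv2.imread('pics/w2.png');P=vision.camera_params('wrist')
g=cv2.cvtColor(a,cv2.COLOR_BGR2HSV)
m=cv2.inRange(g,(0,0,120),(180,60,255))[178:225,296:348]
n,l,st,c=cv2.connectedComponentsWithStats(m)
for i in range(1,n):
    if st[i,4]>8:
        y,x=np.nonzero(l==i);x=x+296;y=y+178
        print(st[i].tolist(),c[i].round(1)+[296,178])
        if st[i,4]>40:
            v=[plane(P,u,.025,True)[:2] for u in zip(x,y)];v=np.array(v)
            A=np.c_[2*v,np.ones(len(v))];q=np.linalg.lstsq(A,(v**2).sum(1),rcond=None)[0];print('circ z.025',q[:2],np.sqrt(q[2]+q[:2]@q[:2]))
            v=np.array([plane(P,u,.065,True)[:2] for u in zip(x,y)]);k=np.argmin(y),np.argmax(y);print('ends z.065',v[k[0]],v[k[1]])
for r in m[::2]: print(''.join('#' if t else '.' for t in r))
E
```

```text
[5, 2, 43, 36, 442] [320.9 192.8]
circ z.025 [ 0.4796245  -0.29133148] 0.013341707950252852
ends z.065 [ 0.4595112  -0.30573373] [ 0.48394272 -0.2919515 ]
[48, 8, 4, 7, 18] [346. 189.]
....................................####............
.....................###########....................
...............######################...............
.............###########################............
...........#######.#####...........#######.........#
.........#######...#####.............#######.....###
........#####......#####...............######....###
.......#####.......#####.................#####.....#
......#####........######.................#####.....
......###..........######..................####.....
.....###...........######...................###.....
.....###............######...................###....
......##.............#####...................##.....
.....................######.........................
......................#####.........................
......................######........................
.......................#####........................
.......................######.......................
.......................######.......................
....................................................
....................................................
....................................................
....................................................
....................................................
```

```bash
python3 -c "
from h import *
P=vision.camera_params('wrist')
print(plane(P,(322.5,201),.026,True),plane(P,(322.5,215),.065,True))
goto(.4825,-.292,.037)"
```

```text
[ 0.48378228 -0.28953226  0.026     ] [ 0.48312751 -0.29018692  0.065     ]
t 3.5833 tcp [ 0.4819 -0.2927  0.1211] jaw 114.84 tilt [-2.2e-03 -1.0e+00  7.0e-04] tool shift [0.001  0.0841 0.0003] j [ 0.08  0.47  0.53  1.92 -0.31  0.83  2.77] F [ 1.2 -0.3 -0.1] M [0.06 0.06 0.03] w 0.0601
```

```bash
python3 -m creep '[0.0024,0.012,0.002,0,0,0,0.06, 0,0.012,0,0,0,0,0.06, 0,0.012,0,0,0,0,0.06, 0,0.012,0,0,0,0,0.06, 0,0.012,0,0,0,0,0.06, 0,0.012,0,0,0,0,0.06, 0,0.012,0,0,0,0,0.06, 0,0,0,0,0,0,0.06, 0,0,0,0,0,0,0.06]'
python3 -m creep '[0,0,0,0,0,0,0.04, 0,0,0,0,0,0,0.03, 0,0,0,0,0,0,0.02, 0,0,0,0,0,0,0.02, 0,0,0,0,0,0,0.02, 0,0,0,0,0,0,0.02, 0,0,0,0,0,0,0.02, 0,0,0,0,0,0,0.02]'
python3 -c "
from h import *
goto(.4833,-.290,.037)"
```

```text
t: 4.33
tcp_pos: [0.4836, -0.2881, 0.0372]
ee_rot: [0.69, -0.69, -0.154, 0.155]
wrist_force: [-0.0, 0.2, 0.5]
gripper_width: 0.0604
t: 5.0
tcp_pos: [0.4861, -0.2913, 0.039]
ee_rot: [-0.688, 0.692, 0.155, -0.153]
wrist_force: [4.6, -7.1, -5.5]
gripper_width: 0.0311
t 5.0 tcp [ 0.4861 -0.2913  0.039 ] jaw 115.18 tilt [ 0.002  -1.     -0.0072] tool shift [-0.002   0.002   0.0024] j [ 0.14  0.6   0.44  1.95 -0.4   0.67  2.84] F [ 4.6 -7.1 -5.5] M [-1.26 -0.78  0.08] w 0.0311
```

```bash
python3 -m creep '[0,0,-0.003,0,0,0,0.02, 0,0,0,0,6,0,0.02, 0,0,0,0,6,0,0.02, 0,0,0,0,6,0,0.02, 0,0,0,0,6,0,0.02, 0,0,0,0,6,0,0.02, 0,0,0,0,6,0,0.02, 0,0,0,0,6,0,0.02, 0,0,0,0,6,0,0.02, 0,0,0,0,6,0,0.02, 0,0,0,0,6,0,0.02, 0,0,0,0,0,0,0.02]'
python3 -m creep '[0,0,0,0,0,0,0.02, 0,0,0,0,0,0,0.02, 0,0,0,0,0,0,0.02]'
python3 -c "
from h import *
goto(.4833,-.290,.037)"
```

```text
t: 6.0
tcp_pos: [0.4861, -0.2941, 0.039]
ee_rot: [-0.672, 0.676, -0.212, 0.214]
wrist_force: [1.1, -6.5, -0.6]
gripper_width: 0.0311
t: 6.25
tcp_pos: [0.486, -0.2942, 0.039]
ee_rot: [-0.673, 0.676, -0.21, 0.213]
wrist_force: [1.1, -6.8, -1.4]
gripper_width: 0.0313
t 6.25 tcp [ 0.486  -0.2942  0.039 ] jaw 55.16 tilt [ 0.0052 -1.     -0.0032] tool shift [-0.0046  0.0019  0.0019] j [-0.05  0.67  0.71  1.96 -0.64  0.74  2.  ] F [ 1.1 -6.8 -1.4] M [-1.5  -0.24  0.05] w 0.0313
```

```bash
python3 -m creep '[0,0,0,0,0,0,0.05, 0,0,0,0,0,0,0.06, 0,0,0,0,0,0,0.06, 0,0,0,0,0,0,0.06, 0,-0.015,0,0,0,0,0.06, 0,-0.02,0,0,0,0,0.06, 0,-0.025,0,0,0,0,0.06, 0,-0.025,0,0,0,0,0.06, 0,-0.025,0,0,0,0,0.06, 0,-0.025,0.01,0,0,0,0.06, 0,-0.02,0.01,0,0,0,0.06, 0,0,0,0,0,0,0.06]'
python3 - <<'E'
from h import *
goto(.459,.109,.2)
im,p=snap('wrist','w3.png');goto(.459,.109,.2)
u=proj(p,(.4833,-.29,.045),True).astype(int);print(u,proj(p,(.4725,-.184,.07),True))
x0=max(u[0]-60,0);y0=max(u[1]-70,0)
cv2.imwrite('pics/w3c.png',cv2.resize(im[y0:y0+120,x0:x0+160,::-1],None,fx=5,fy=5,interpolation=cv2.INTER_CUBIC));print(x0,y0)
E
```

```text
t: 7.25
tcp_pos: [0.5, -0.2741, 0.1977]
ee_rot: [0.675, -0.675, 0.208, -0.213]
wrist_force: [-0.2, 0.6, -0.1]
gripper_width: 0.0598
t 7.25 tcp [ 0.5    -0.2741  0.1977] jaw 55.36 tilt [ 0.0065 -1.      0.0033] tool shift [-0.2514 -0.003   0.2919] j [-0.24  0.45  0.9   1.87 -0.42  1.01  1.8 ] F [-0.2  0.6 -0.1] M [ 0.01 -0.08 -0.  ] w 0.0598
t 7.3 tcp [ 0.4985 -0.2741  0.1956] jaw 55.35 tilt [ 0.004  -1.      0.0022] tool shift [-0.2503 -0.0047  0.2926] j [-0.24  0.46  0.9   1.87 -0.42  1.01  1.8 ] F [ 0.5 -0.1 -1.4] M [-0.02  0.06 -0.04] w 0.0599
[299 176] [381.87070423 112.52878556]
239 106
```

View pics/w3c.png

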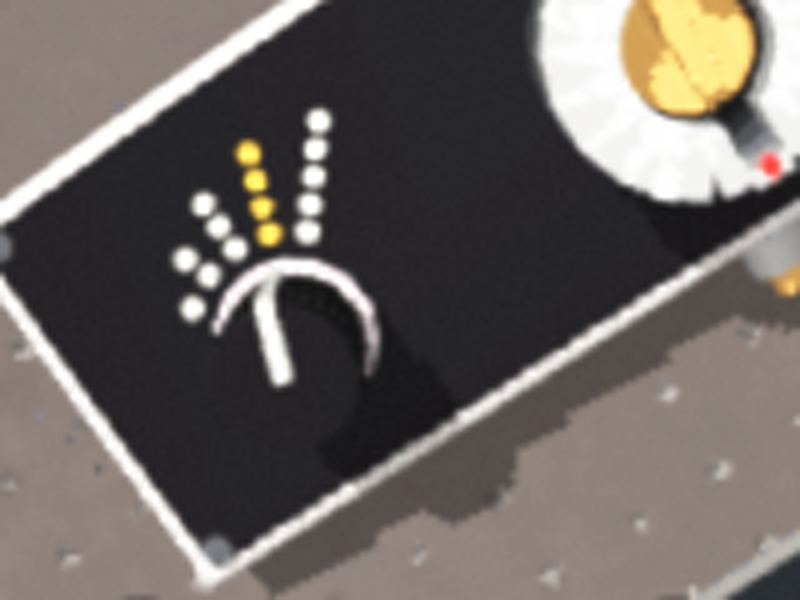

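The line is now parallel to and pointing at the yellow row. On to the head.

```bash
python3 -m creep '[-0.02,0,0.023,0,0,0,0.06, -0.02,0,0.023,0,0,0,0.06, -0.02,0,0.023,0,0,0,0.06, -0.02,0,0.023,0,0,0,0.06, -0.02,0,0.023,0,0,0,0.06, -0.02,0,0.023,0,0,0,0.06, -0.02,0,0.023,0,0,0,0.06, -0.02,0,0.023,0,0,0,0.06, -0.02,0,0.023,0,0,0,0.06, -0.02,0,0.023,0,0,0,0.06, -0.02,0,0.023,0,0,0,0.06, -0.02,0,0.023,0,0,0,0.06]'
python3 -m creep '[-0.01,0,0.015,0,0,0,0.07, 0,0,0,0,0,0,0.07, 0,0,0,0,0,0,0.07, 0,0,0,0,0,0,0.07]'
python3 - <<'E'
from h import *
im,p=snap('wrist','w4.png');goto(.459,.109,.1)
h=cv2.cvtColor(im,cv2.COLOR_RGB2HSV);m=cv2.inRange(h,(105,140,40),(130,255,255))
n,l,st,c=cv2.connectedComponentsWithStats(m)
u=proj(p,(.459,.109,.05),True);print(u)
for i in range(1,n):
    if st[i,4]>200: print(st[i].tolist(),c[i])
x0,y0=(u-[80,60]).astype(int);x0=max(x0,0);y0=max(y0,0);print(x0,y0)
cv2.imwrite('pics/w4c.png',cv2.resize(im[y0:y0+120,x0:x0+160,::-1],None,fx=5,fy=5,interpolation=cv2.INTER_CUBIC))
E
```

```text
t: 8.3
tcp_pos: [0.4558, 0.0899, 0.1925]
ee_rot: [-0.674, 0.675, -0.212, 0.211]
wrist_force: [0.1, -1.0, -0.6]
gripper_width: 0.06
t: 8.63
tcp_pos: [0.457, 0.1057, 0.1927]
ee_rot: [-0.674, 0.675, -0.212, 0.212]
wrist_force: [-0.1, -0.4, 0.1]
gripper_width: 0.0697
t 8.6833 tcp [0.4572 0.1054 0.1928] jaw 55.09 tilt [-1.e-04 -1.e+00 -9.e-04] tool shift [-0.0006  0.0928  0.004 ] j [-1.07  0.24  0.9   2.1  -0.24  0.91  0.92] F [ 0.5 -0.6 -0.8] M [-0.04  0.   -0.05] w 0.0698
[325.30405209 183.14106907]
[316, 165, 16, 39, 451] [323.15964523 185.11973392]
245 123
```

View pics/w4c.png

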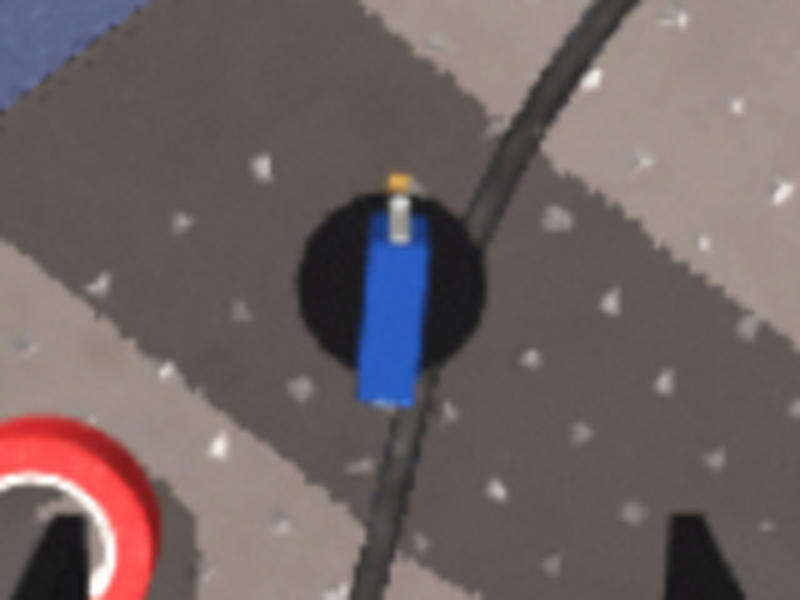

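```bash
python3 - <<'E'
from h import *
P=vision.camera_params('wrist')
W=lambda c,z:plane(P,(245+c[0]/5-.4,123+c[1]/5-.4),z,True)
t=[W(c,.066) for c in((372,240),(428,240),(413,403),(358,400))];print(np.round(t,4),np.mean(t,0))
d=(t[0]+t[1]-t[2]-t[3])[:2];yaw=np.degrees(np.arctan2(d[1],d[0]))
e=[W(c,.036) for c in((392,285),(299,285),(485,285))];print('collar',np.round(e,4))
dp=W((398,183),.010);print('pin',dp)
M=R.from_quat(np.roll(monitor.read_state()['ee_rot'],-1)).as_matrix()
print('handle x dir',yaw,np.linalg.norm(d)/2,'toolx dir',np.degrees(np.arctan2(M[1,0],M[0,0])))
E
```

```text
[[0.4418 0.1131 0.066 ]
 [0.4481 0.1221 0.066 ]
 [0.474  0.1006 0.066 ]
 [0.4671 0.0919 0.066 ]] [0.45774432 0.10691219 0.066     ]
collar [[0.4576 0.1071 0.036 ]
 [0.446  0.0906 0.036 ]
 [0.4692 0.1237 0.036 ]]
pin [0.44378642 0.11869649 0.01      ]
handle x dir 140.270309390019 0.03333637522828915 toolx dir -34.907693324449724
```

Handle axis (140°) and the pin direction (140°) agree. I'll descend.

```bash
python3 -m creep '[-0.0005,0.015,0.0016,0,4.8,0,0.06, 0,0.02,0,0,0,0,0.06, 0,0.02,0,0,0,0,0.06, 0,0.02,0,0,0,0,0.06, 0,0.02,0,0,0,0,0.06, 0,0.015,0,0,0,0,0.06, 0,0.015,0,0,0,0,0.06, 0,0.01,0,0,0,0,0.06, 0,0.006,0,0,0,0,0.06, 0,0.006,0,0,0,0,0.06, 0,0,0,0,0,0,0.06, 0,0,0,0,0,0,0.06]'
python3 -c "
from h import *
goto(.4577,.107,.0415)"
```

```text
t: 9.68
tcp_pos: [0.4582, 0.1085, 0.0464]
ee_rot: [0.665, -0.665, 0.239, -0.24]
wrist_force: [0.2, -0.6, 0.3]
gripper_width: 0.0597
t 9.6833 tcp [0.4582 0.1085 0.0464] jaw 50.4 tilt [ 2.e-04 -1.e+00  3.e-04] tool shift [ 0.0005  0.0048 -0.0015] j [-0.86  0.52  0.69  2.18 -0.57  0.62  1.12] F [ 0.2 -0.6  0.3] M [-0.07 -0.    0.  ] w 0.0597
```

Then close and lift.

```bash
python3 -m creep '[0,0.005,-0.001,0,0,0,0.06, 0,0,0,0,0,0,0.04, 0,0,0,0,0,0,0.02, 0,0,0,0,0,0,0.003, 0,0,0,0,0,0,0.003, 0,0,0,0,0,0,0.003, 0,0,0,0,0,0,0.003, 0,0,0,0,0,0,0.003, 0,0,0,0,0,0,0.003, 0,0,0,0,0,0,0.003, 0,0,0,0,0,0,0.003]'
python3 -c "
from h import *
goto(.4577,.107,.0415)"
```

```text
t: 10.6
tcp_pos: [0.4572, 0.108, 0.041]
ee_rot: [-0.665, 0.665, -0.239, 0.239]
wrist_force: [0.1, 0.4, -0.8]
gripper_width: 0.0117
t 10.6 tcp [0.4572 0.108  0.041 ] jaw 50.43 tilt [-1.e-04 -1.e+00 -1.e-04] tool shift [ 0.001  -0.0005 -0.0004] j [-0.86  0.53  0.68  2.19 -0.58  0.61  1.13] F [ 0.1  0.4 -0.8] M [-0.02  0.07  0.01] w 0.0117
```

```bash
python3 -m creep '[0,-0.01,0,0,0,0,0.003, 0,-0.015,0,0,0,0,0.003, 0,-0.015,0,0,0,0,0.003, 0,-0.015,0,0,0,0,0.003, 0,-0.015,0,0,-6.4,0,0.003, 0,-0.015,0,0,-6.4,0,0.003, 0,-0.015,0,0,-6.4,0,0.003, 0,-0.01,0,0,-6.4,0,0.003, 0,0,0,0,-6.4,0,0.003, 0,0,0,0,-6.4,0,0.003, 0,0,0,0,0,0,0.003, 0,0,0,0,0,0,0.003]'
python3 -c "
from h import *
goto(.4725,-.18,.15)"
```

```text
t: 11.6
tcp_pos: [0.4573, 0.1078, 0.1515]
ee_rot: [0.707, -0.707, 0.008, -0.009]
wrist_force: [1.1, -0.7, -1.3]
gripper_width: 0.0117
t 11.6 tcp [0.4573 0.1078 0.1515] jaw 88.63 tilt [ 2.e-04 -1.e+00  4.e-04] tool shift [ 0.0221  0.0014 -0.2873] j [-0.9   0.29  0.7   2.12 -0.25  0.81  1.5 ] F [ 1.1 -0.7 -1.3] M [ 0.05  0.04 -0.01] w 0.0117
```

```bash
python3 -m creep '[0.0027,0,-0.026,0,0,0,0.003, 0.0027,0,-0.026,0,0,0,0.003, 0.0027,0,-0.026,0,0,0,0.003, 0.0027,0,-0.026,0,0,0,0.003, 0.0027,0,-0.026,0,0,0,0.003, 0.0027,0,-0.026,0,0,0,0.003, 0.0027,0,-0.026,0,0,0,0.003, 0.0027,0,-0.026,0,0,0,0.003, 0,0,0,0,0,0,0.003, 0,0,0,0,0,0,0.003, 0,0,0,0,0,0,0.003, 0,0,0,0,0,0,0.003]'
python3 - <<'E'
from h import *
im,p=snap('wrist','w5.png');goto(.4725,-.1845,.15)
u=proj(p,(.4725,-.1845,.07),True);print(u)
h=cv2.cvtColor(im,cv2.COLOR_RGB2HSV)
m=cv2.inRange(h,(0,110,90),(9,255,255))|cv2.inRange(h,(172,110,90),(180,255,255))
n,l,st,c=cv2.connectedComponentsWithStats(m);R_=[]
for i in range(1,n):
    if np.hypot(*(c[i]-u))<70: print(st[i,4],c[i].round(1));R_.append((st[i,4],c[i]))
R_.sort(key=lambda t:-t[0]);a,b=[plane(p,r[1],.07,True) for r in R_[:2]];print(a,b,(a+b)/2,np.linalg.norm(a-b))
cv2.imwrite('pics/w5c.png',im[:,:,::-1])
E
```

```text
t: 12.6
tcp_pos: [0.4745, -0.0991, 0.1509]
ee_rot: [0.707, -0.707, 0.007, -0.007]
wrist_force: [-0.7, 0.3, -0.7]
gripper_width: 0.0118
t 12.65 tcp [ 0.4746 -0.0991  0.1509] jaw 88.9 tilt [-5.e-04 -1.e+00  4.e-04] tool shift [-0.0005  0.0009 -0.0854] j [-0.5   0.33  0.76  2.09 -0.31  0.83  2.  ] F [ 0.2  0.1 -0.5] M [-0.03 -0.03  0.04] w 0.0117
[223.83654331 201.62515109]
18 [217.4 171.7]
12 [223.  230.5]
[ 0.44550633 -0.18759489  0.07      ] [ 0.50002803 -0.1887554   0.07      ] [ 0.47276718 -0.18817514  0.07      ] 0.05453404942663598
```

View pics/w5.png

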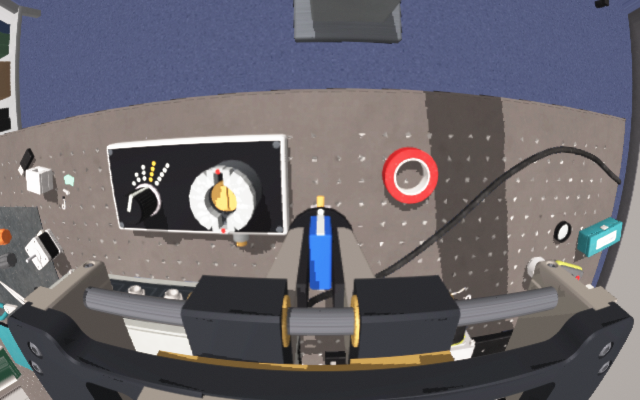

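```bash
python3 - <<'E'
from h import *
im=cv2.imread('pics/w5.png');p=vision.camera_params('wrist')
h=cv2.cvtColor(im,cv2.COLOR_BGR2HSV);roi=np.zeros(h.shape[:2],np.uint8);roi[190:300,295:345]=1
b=cv2.inRange(h,(105,140,40),(130,255,255))*roi
V=h[...,2];y,x=np.nonzero(b);
for r in range(205,295,4):
    xs=x[y==r]; print(r,(xs.min(),xs.max(),[int(V[r,xs.min()+k]) for k in(1,8,15)]) if len(xs) else '',end=' | ')
print()
yl=cv2.inRange(h,(12,90,90),(35,255,255))*roi;yy,xx=np.nonzero(yl);print('pin',xx.mean(),xx.min(),xx.max(),yy.min(),yy.max())
print('pin tip',plane(p,(xx.mean(),yy.min()),.1205,True),'top',plane(p,(xx.mean(),yy.min()),.1205,True))
t=monitor.read_state()['tcp_pos'];print(t)
for q in((0,0,0),(.017,-.006,0),(.017,.006,0),(-.017,-.006,0),(-.017,.006,0)): print(proj(p,np.array([.4745,-.099,.176])+q,True).round(1))
E
```

```text
205  | 209  | 213  | 217 (np.int64(310), np.int64(330), [193, 228, 201]) | 221 (np.int64(310), np.int64(330), [190, 232, 207]) | 225 (np.int64(309), np.int64(331), [157, 228, 214]) | 229 (np.int64(309), np.int64(331), [191, 228, 215]) | 233 (np.int64(309), np.int64(331), [195, 241, 227]) | 237 (np.int64(308), np.int64(332), [194, 249, 248]) | 241 (np.int64(308), np.int64(332), [186, 248, 248]) | 245 (np.int64(309), np.int64(331), [241, 248, 248]) | 249 (np.int64(309), np.int64(331), [206, 248, 247]) | 253 (np.int64(309), np.int64(331), [202, 248, 247]) | 257 (np.int64(309), np.int64(331), [201, 248, 247]) | 261 (np.int64(309), np.int64(331), [175, 248, 247]) | 265 (np.int64(309), np.int64(331), [174, 248, 247]) | 269 (np.int64(309), np.int64(331), [173, 248, 247]) | 273 (np.int64(309), np.int64(331), [173, 248, 247]) | 277 (np.int64(309), np.int64(331), [173, 247, 247]) | 281 (np.int64(309), np.int64(331), [173, 201, 247]) | 285 (np.int64(310), np.int64(331), [178, 185, 246]) | 289 (np.int64(325), np.int64(328), [171, 31, 63]) | 293  | 
pin 320.0851063829787 316 324 195 207
pin tip [ 0.45325946 -0.09943953  0.1205    ] top [ 0.45325946 -0.09943953  0.1205    ]
[ 0.47459411 -0.09908973  0.15093947]
[321.7 262.9]
[311.5 289.5]
[333.  289.1]
[309.4 234. ]
[332.9 233.6]
```

```bash
python3 -m creep '[0,0.002,-0.02,0,0,0,0.003, 0,0.005,-0.02,0,0,0,0.003, 0,0.005,-0.02,0,0,0,0.003, 0,0.005,-0.02,0,0,0,0.003, 0,0.005,-0.009,0,0,0,0.003, 0,0.003,0,0,0,0,0.003, 0,0,0,0,0,0,0.003, 0,0,0,0,0,0,0.003, 0,0,0,0,0,0,0.003]'
python3 - <<'E'
from h import *
im,p=snap('wrist','w6.png');goto(.4728,-.188,.122)
h=cv2.cvtColor(im,cv2.COLOR_RGB2HSV)
u=proj(p,(.4728,-.188,.07),True);print(u)
m=cv2.inRange(h,(0,110,90),(9,255,255))|cv2.inRange(h,(172,110,90),(180,255,255))
n,l,st,c=cv2.connectedComponentsWithStats(m)
for i in range(1,n):
    if np.hypot(*(c[i]-u))<90: print('red',st[i,4],c[i].round(1),plane(p,c[i],.07,True))
yl=cv2.inRange(h,(12,90,90),(35,255,255));n,l,st,c=cv2.connectedComponentsWithStats(yl)
for i in range(1,n):
    if np.hypot(*(c[i]-u))<90 and st[i,4]>5: print('yel',st[i].tolist(),c[i].round(1),plane(p,c[i],.0905,True))
x0,y0=(u-[80,80]).astype(int);print(x0,y0)
cv2.imwrite('pics/w6c.png',cv2.resize(im[y0:y0+120,x0:x0+160,::-1],None,fx=5,fy=5,interpolation=cv2.INTER_CUBIC))
E
```

```text
t: 13.4
tcp_pos: [0.4732, -0.1879, 0.1262]
ee_rot: [0.707, -0.707, 0.006, -0.007]
wrist_force: [0.2, -0.4, -1.6]
gripper_width: 0.012
t 13.45 tcp [ 0.4732 -0.1881  0.1263] jaw 88.94 tilt [ 3.e-04 -1.e+00  6.e-04] tool shift [-0.0004  0.0043  0.0001] j [-0.28  0.42  0.74  2.06 -0.39  0.81  2.24] F [ 0.9 -1.  -0.9] M [ 0.04  0.04 -0.01] w 0.0124
[320.98862828 211.41332552]
red 27 [320.8 176.9] [ 0.44537859 -0.18766835  0.07      ]
yel [303, 185, 36, 26, 510] [320.9 199.2] [ 0.45647613 -0.18784638  0.0905    ]
240 131
```

View pics/w6c.png

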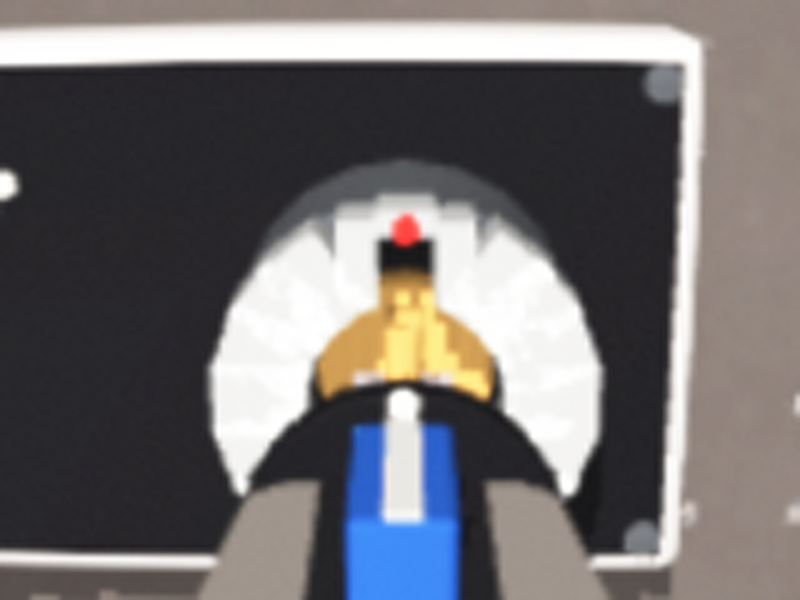

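Slot, red dot, pin and handle line up (column ≈ 405 in the crop). Inserting.

```bash
python3 -m creep '[0,0.005,0,0,0,0,0.003, 0,0.005,0,0,0,0,0.003, 0,0.005,0,0,0,0,0.003, 0,0.003,0,0,0,0,0.003, 0,0.003,0,0,0,0,0.003, 0,0.003,0,0,0,0,0.003, 0,0.003,0,0,0,0,0.003, 0,0.003,0,0,0,0,0.003, 0,0,0,0,0,0,0.003, 0,0,0,0,0,0,0.003]'
python3 -c "
from h import *
goto(.4728,-.188,.085)"
```

```text
t: 14.28
tcp_pos: [0.4726, -0.1891, 0.0959]
ee_rot: [0.707, -0.707, 0.007, -0.007]
wrist_force: [-1.1, 2.0, 1.9]
gripper_width: 0.012
t 14.2833 tcp [ 0.4726 -0.1891  0.0959] jaw 88.83 tilt [-6.e-04 -1.e+00  7.e-04] tool shift [0.0002 0.0109 0.0011] j [-0.24  0.47  0.7   2.07 -0.44  0.75  2.28] F [-1.1  2.   1.9] M [ 0.62  0.3  -0.01] w 0.012
```

```bash
python3 -m creep '[0,0.002,0,0,0,0,0.003, 0,0.002,0,0,0,0,0.003, 0,0.002,0,0,0,0,0.003, 0,0.002,0,0,0,0,0.003, 0,0.002,0,0,0,0,0.003, 0,0.002,0,0,0,0,0.003, 0,0,0,0,0,0,0.003, 0,0,0,0,0,0,0.003, 0,0,0,0,0,0,0.003]'
python3 -c "
from h import *
goto(.4728,-.188,.084)"
```

```text
t: 15.03
tcp_pos: [0.4729, -0.1888, 0.0841]
ee_rot: [0.707, -0.707, 0.007, -0.007]
wrist_force: [-2.1, 6.2, 5.1]
gripper_width: 0.0115
t 15.0333 tcp [ 0.4729 -0.1888  0.0841] jaw 88.85 tilt [-2.e-04 -1.e+00  1.e-03] tool shift [-0.0001  0.0001  0.0008] j [-0.23  0.49  0.68  2.08 -0.46  0.73  2.3 ] F [-2.1  6.2  5.1] M [ 1.39  0.45 -0.  ] w 0.0115
```

```bash
python3 -m creep '[0,0,0.001,0,0,0,0.003, 0,0.001,0.0005,0,0,0,0.003, 0,0.001,0,0,0,0,0.003, 0,0,0,0,0,0,0.003, 0,0,0,0,0,0,0.003]'
python3 -c "
from h import *
goto(.4728,-.188,.084)"
```

```text
t: 15.45
tcp_pos: [0.473, -0.1887, 0.0828]
ee_rot: [-0.707, 0.707, -0.007, 0.008]
wrist_force: [-3.2, 2.7, 11.5]
gripper_width: 0.0119
t 15.45 tcp [ 0.473  -0.1887  0.0828] jaw 88.81 tilt [ 7.e-04 -1.e+00 -3.e-04] tool shift [-0.0002 -0.0012  0.0007] j [-0.23  0.49  0.68  2.08 -0.46  0.72  2.3 ] F [-3.2  2.7 11.5] M [0.83 0.97 0.  ] w 0.0119
```

At the stop (11.5 N > 8 N spring). Twisting clockwise.

```bash
python3 -m creep '[-0.0006,-0.0005,0,0,0,0,0.003, 0,0,0,0,4,0,0.003, 0,0,0,0,5,0,0.003, 0,0,0,0,5,0,0.003, 0,0,0,0,5,0,0.003, 0,0,0,0,5,0,0.003, 0,0,0,0,5,0,0.003, 0,0,0,0,5,0,0.003, 0,0,0,0,5,0,0.003, 0,0,0,0,5,0,0.003, 0,0,0,0,0,0,0.003]'
python3 -c "
from h import *
goto(.4728,-.188,.084)"
```

```text
t: 16.37
tcp_pos: [0.4732, -0.1874, 0.0829]
ee_rot: [0.653, -0.652, 0.272, -0.273]
wrist_force: [-0.3, 5.6, 7.8]
gripper_width: 0.0114
t 16.3667 tcp [ 0.4732 -0.1874  0.0829] jaw 44.68 tilt [ 6.e-04 -1.e+00  1.e-03] tool shift [ 0.0001 -0.0011 -0.0007] j [-0.37  0.56  0.88  2.09 -0.62  0.78  1.67] F [-0.3  5.6  7.8] M [1.5  0.13 0.12] w 0.0114
```

```bash
python3 -m creep '[-0.0007,0,0.0007,0,4,0,0.003, 0,0,0,0,5,0,0.003, 0,0,0,0,5,0,0.003, 0,0,0,0,5,0,0.003, 0,0,0,0,5,0,0.003, 0,0,0,0,5,0,0.003, 0,0,0,0,5,0,0.003, 0,0,0,0,4,0,0.003, 0,0,0,0,0,0,0.003, 0,0,0,0,0,0,0.003]'
python3 -c "
from h import *
goto(.4728,-.188,.084)"
```

```text
t: 17.2
tcp_pos: [0.4736, -0.1871, 0.083]
ee_rot: [0.529, -0.529, 0.468, -0.47]
wrist_force: [-0.5, 3.4, 6.9]
gripper_width: 0.0115
t 17.2 tcp [ 0.4736 -0.1871  0.083 ] jaw 6.89 tilt [ 0.0012 -1.      0.0016] tool shift [ 0.0008 -0.001  -0.0009] j [-0.48  0.64  1.04  2.09 -0.76  0.85  1.14] F [-0.5  3.4  6.9] M [ 1.   -0.03  0.15] w 0.0115
```

```bash
python3 -m creep '[0,0,0,0,3,0,0.003, 0,0,0,0,3,0,0.003, 0,0,0,0,2,0,0.003, 0,0,0,0,0,0,0.003, 0,0,0,0,0,0,0.003, 0,0,0,0,0,0,0.003, 0,0,0,0,0,0,0.003]'
python3 - <<'E'
from h import *
goto(.4728,-.188,.084)
im,p=snap('wrist','w7.png');im2,q=snap('side','s7.png');goto(.4728,-.188,.084)
u=proj(p,(.4833,-.292,.045),True).astype(int);v=proj(q,(.473,-.19,.08)).astype(int);print(u,v)
f=lambda im,u,k,w,h:cv2.resize(im[max(u[1]-h,0):u[1]+h,max(u[0]-w,0):u[0]+w,::-1],(400,400),interpolation=cv2.INTER_CUBIC)
cv2.imwrite('pics/c7.png',np.hstack([f(im,u,3,70,70),f(im2,v,5,50,50)]))
E
```

```text
t: 17.78
tcp_pos: [0.4736, -0.1871, 0.0832]
ee_rot: [-0.496, 0.495, -0.504, 0.505]
wrist_force: [-0.3, 4.1, 6.7]
gripper_width: 0.012
t 17.7833 tcp [ 0.4736 -0.1871  0.0832] jaw -1.1 tilt [ 7.0e-04 -1.0e+00  2.1e-03] tool shift [ 0.0009 -0.0008 -0.0008] j [-0.5   0.66  1.07  2.09 -0.79  0.86  1.03] F [-0.3  4.1  6.7] M [ 0.99 -0.06  0.18] w 0.012
t 17.8833 tcp [ 0.4736 -0.1871  0.0832] jaw -1.11 tilt [ 6.0e-04 -1.0e+00  2.1e-03] tool shift [ 0.0009 -0.0008 -0.0008] j [-0.5   0.66  1.07  2.09 -0.79  0.86  1.03] F [0.6 3.9 6.2] M [ 1.03 -0.06  0.16] w 0.0119
[334 329] [334 167]
```

View pics/c7.png

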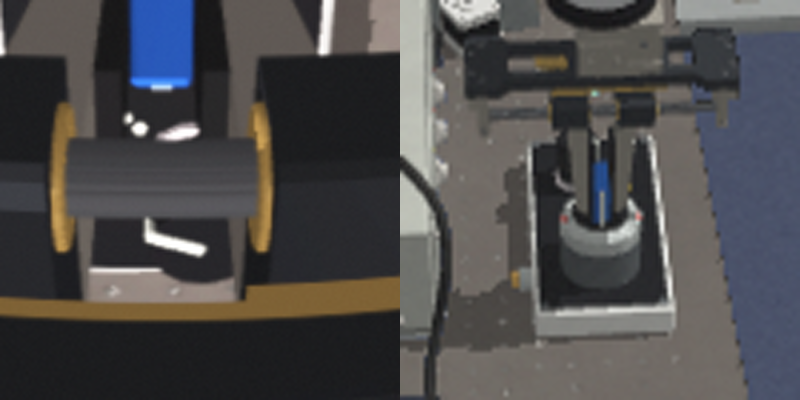

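```bash
python3 -m creep '[0,0,0,0,2,0,0.003, 0,0.0003,0,0,0,0,0.003, 0,0,0,0,0,0,0.003, 0,0,0,0,0,0,0.003, 0,0,0,0,0,0,0.003, 0,0,0,0,0,0,0.003]'
python3 - <<'E'
from h import *
goto(.4728,-.188,.084)
p=vision.camera_params('wrist');im=cv2.imread('pics/w7.png')
# sleeve line angle check in w7 (pose unchanged but for 2 deg): crop scale 140/400, origin u-70
W=lambda c:plane(p,(264+c[0]*.35,259+c[1]*.35),.065,True)
a,b=W((148,240)),W((205,250));d=a-b;print('line ang',np.degrees(np.arctan2(d[1],d[0])),a,b)
E
```

```text
t: 18.38
tcp_pos: [0.4737, -0.1872, 0.083]
ee_rot: [-0.487, 0.486, -0.513, 0.514]
wrist_force: [0.2, 3.6, 6.9]
gripper_width: 0.0117
t 18.3833 tcp [ 0.4737 -0.1872  0.083 ] jaw -3.1 tilt [ 5.0e-04 -1.0e+00  2.3e-03] tool shift [ 0.0009 -0.001  -0.0009] j [-0.5   0.67  1.08  2.09 -0.8   0.87  1.  ] F [0.2 3.6 6.9] M [ 1.05 -0.    0.18] w 0.0117
line ang 162.06667836815453 [ 0.46343951 -0.28900835  0.065     ] [ 0.47948091 -0.29419988  0.065     ]
```

```bash
python3 -m creep '[0,0,0,0,3,0,0.003, 0,0,0,0,0,0,0.003, 0,0,0,0,0,0,0.003, 0,0,0,0,0,0,0.003, 0,0,0,0,0,0,0.003, 0,0,0,0,0,0,0.003]'
python3 - <<'E'
from h import *
goto(.4728,-.188,.084)
im,p=snap('wrist','w8.png')
h=cv2.cvtColor(im,cv2.COLOR_RGB2HSV);b=cv2.inRange(h,(105,140,40),(130,255,255));b[:, :290]=0;b[:,350:]=0
cts=max(cv2.findContours(b,0,2)[0],key=cv2.contourArea);print(cv2.minAreaRect(cts),cv2.boundingRect(cts))
for f in('w6','w8'):
    im=cv2.imread(f'pics/{f}.png');h=cv2.cvtColor(im,cv2.COLOR_BGR2HSV);b=cv2.inRange(h,(105,140,40),(130,255,255));b[:, :290]=0;b[:,350:]=0
    rows=[];
    for r in range(236,286,4):
        x=np.nonzero(b[r])[0]
        if len(x): rows.append((r,(x.min()+x.max())/2,len(x)))
    print(f,rows, np.polyfit([r[0] for r in rows],[r[1] for r in rows],1))
E
```

```text
t: 18.88
tcp_pos: [0.4737, -0.1872, 0.083]
ee_rot: [-0.473, 0.473, -0.525, 0.526]
wrist_force: [-0.3, 3.8, 7.0]
gripper_width: 0.012
t 18.8833 tcp [ 0.4737 -0.1872  0.083 ] jaw -6.05 tilt [ 6.0e-04 -1.0e+00  2.1e-03] tool shift [ 0.0009 -0.001  -0.0008] j [-0.51  0.67  1.09  2.09 -0.81  0.87  0.96] F [-0.3  3.8  7. ] M [ 0.95 -0.03  0.42] w 0.012
((319.5, 252.0), (74.0, 23.0), 90.0) (308, 215, 24, 75)
w6 [(236, np.float64(320.0), 25), (240, np.float64(320.0), 25), (244, np.float64(320.0), 23), (248, np.float64(320.0), 23), (252, np.float64(320.0), 23), (256, np.float64(320.0), 23), (260, np.float64(320.0), 23), (264, np.float64(320.0), 23), (268, np.float64(320.0), 23), (272, np.float64(320.0), 23), (276, np.float64(320.0), 23), (280, np.float64(320.0), 23), (284, np.float64(320.5), 22)] [4.12087912e-03 3.18967033e+02]
w8 [(236, np.float64(319.5), 24), (240, np.float64(319.5), 24), (244, np.float64(319.5), 24), (248, np.float64(320.0), 23), (252, np.float64(320.0), 23), (256, np.float64(320.0), 23), (260, np.float64(320.0), 23), (264, np.float64(320.0), 23), (268, np.float64(320.0), 23), (272, np.float64(320.0), 23), (276, np.float64(320.0), 23), (280, np.float64(320.0), 23), (284, np.float64(320.0), 23)] [1.03021978e-02 3.17206044e+02]
```

Torque jumped to 0.42 N m, so the stop has been reached. The handle hasn't slipped in the fingers, so I'm handing the job in.

```bash
python3 -c "
from h import *
print(job.job_done());goto(.4728,-.188,.083)"
```

```text
the job is handed in; nothing more can be done
None
the job is handed in; nothing more can be done
```

I turned the sleeve 60° clockwise onto the four yellow dots. Then I put the head in the port, pushed it to the plunger stop and twisted it clockwise to the shutter stop. I handed in at about 19 s, still gripping and holding it; no verdict was reported.

**Last checks**
- **Sleeve:** its line measured about 162° after the twist, against about 160° for the yellow row.
- **Push:** the head is about 11 mm in by my height estimate. The push was 11.5 N at the stop, above the 8 N spring, and about 7 N upward at the end.
- **Twist:** the moment about the tool axis jumped from 0.18 to 0.42 N m over the last 3°, which I read as the shutter stop. The handle had not slipped in the fingers, and the tool was within about 0.002 rad of upright.
- **Bystanders:** I kept clear of them, but made no final measurement of their positions.

**Disagreements**
- The first port estimate, taken while the arm was still settling, was about 4 mm off in y. A settled view corrected it before the insertion.
- A side force of about 4 N from the port remained at the end.

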